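Press home the rocking lid in the spice rack

ROBOT

A 6-joint arm with a two-finger parallel gripper is mounted at the origin on the work surface. World frame = base frame: x ahead of the robot, y to its left, z up, the work surface at z = 0. Lengths are in m, angles in rad, forces in N, time in s.
With the tool pointing down it reaches from about 0.275 to 0.75 m from the base axis. Payload 10.2 kg.
Tool frame: the origin (TCP) lies on the front face of the gripper's body, between the roots of the fingers; the fingertips stand 64 mm ahead of it and the grasp point (between the pads) lies 45 mm ahead of it (arm.tcp_to_tips is the distance from the TCP to the fingertips, in m); z points along the fingers, y is the line along which they close (so a half turn about z gives the same grasp; the last joint's range is limited). The gripper opens to 88 mm and grips with 3 to 60 N. Pads are 18 mm wide; open, the fingers measure 123 mm over their backs; the gripper's body (75 mm by 187 mm) begins 45 mm behind the grasp point.
Start: joints at [-1.558, 0.313, 1.498, -0, 1.331, -0.223], TCP at [0.123, -0.51, 0.303] pointing down, gripper open.
Joint ranges: [-2.94, 2.94], [-0.97, 2.17], [0.19, 2.56], [-1.23, 4.37], [0.02, 3.11], [-2.88, 2.88]. Speed limits (rad/s): [2.39, 2.39, 3.01, 3.14, 3.14, 3.14].

INTERFACE

Orientations are given as a 3x3 rotation matrix whose columns are the frame's x, y, z axes.
In Python, from rig import arm, cams, ticket gives the robot as it stands.
- The arm moves only by the tool jog_arm, never from a script. Its argument "plan" is a list of rows, each a list of 7 numbers: the shift along the tool's x, y, z in m, then the turn, a rotation vector about the tool's x, y, z in rad, then the closure, from 0 (fully open) to 1 (shut). In form: [[dx, dy, dz, wx, wy, wz, jaw], ...]. A call has 1 to 20 rows; each row is the pose to reach, as a shift and turn from the pose commanded when the call began, along the tool's axes at that moment; what a row does not reach only later rows make up. A row lasts 1/10 s, in which the tool goes at most 50 mm and 8.59 degrees, less where a joint would pass 70% of its speed; a pose out of reach is approached as far as the arm can. A call with a gripper value outside its range is refused whole. The fingers move at their own pace and stop on an object; "squeeze" is the grip in N (left out, the last holds). Time passes only in rows, so rows that repeat a pose let the fingers close. It gives the time, the measured TCP pose, the force, the opening and the grip force at its end, in the units of the state.
- arm.get_state(): the state, without advancing time (a new reading comes with each control period).
- cams.grab_frame(name): name is "scene" or "top"; returns a dict with "frame" (400x640x3 uint8, red, green, blue), "fx", "fy", "cx", "cy" (pixels), "dist" ([k1, k2, p1, p2, k3] as OpenCV has them; the pictures are not rectified), "rvec" (rotation vector, rad) and "tvec" (3), from world to camera coordinates, as OpenCV has them. Camera axes: x right, y down, z forward; pixel columns grow to the right and rows downward; lengths in m; the calibration is good to about 2 mm. A picture is of the moment at which its call begins. There is no depth.
- ticket.sign_off(): hands the job in; it is judged then, once.
The state is a dict: "time_s": time; "q": joint angles; "joint_velocities": joint speeds; "joint_efforts": joint torques, N m; "eef_pos": TCP position; "tcp_rot": TCP orientation; "ft_force": force on the tool from outside, world axes, zero at the start; "moment": the same for the moment, N m; "opening": finger opening in m; "grasp_force": force on a finger pad.
Only numpy, scipy, OpenCV 4.12 (cv2) and the standard library are available. Lean on these libraries where they do the work, as an engineer would, in place of code of your own. Each camera call takes 0.05 s, during which the arm holds its last target. There are 200 camera calls.

TASK

One of the five identical metal lids in the spice rack is not fully on: press on the rims of the lids, well off centre, until you find the one that rocks, then push that lid down until it is fully home. Only press with the fingertips: do not pull the lid up, and leave the jar, cups, bowl, spoon and lantern where they stand. Finish while still holding that lid pressed down with a clear but moderate push of the fingertips.

Things in the scene. Friction and masses are not known exactly. Their poses are not given: they have to be found in the camera images.
- place_1 (a point): place 1 of the spice rack (near row, left (+y)): the point on the rack's floor (12 mm above the table) on the centre line of the clay pot that stands there. Four of the five lids are home: wherever one is pressed it only gives evenly on a rubber gasket (2.5 N per mm, at most 6 mm).
- place_2 (a point): place 2 of the spice rack (near row, middle): the point on the rack's floor (12 mm above the table) on the centre line of the clay pot that stands there. One lid, in any of the five places, is not home: it stands 4.5 to 6 mm too high on its pot, which the skirt hides.
- place_3 (a point): place 3 of the spice rack (near row, right (-y)): the point on the rack's floor (12 mm above the table) on the centre line of the clay pot that stands there. The loose lid rocks: pressed 20 to 28 mm off its centre it tips 0.13 to 0.19 rad (that edge sinks 3 to 5 mm) under about 1 N, and springs level when let go.
- place_4 (a point): place 4 of the spice rack (far row, left): the point on the rack's floor (12 mm above the table) on the centre line of the clay pot that stands there. The loose lid is not driven home by a light push (under 10 N) on its rim.
- place_5 (a point): place 5 of the spice rack (far row, right): the point on the rack's floor (12 mm above the table) on the centre line of the clay pot that stands there. Pressed on its centre with 8 N or more the loose lid goes down and stays down; then it rocks no more.
- rack: wooden spice tray, 230 (x) by 340 mm (y), 12 mm floor, 30 mm wall, fixed; origin under its middle; y along the rows, x from near to far row. Five like clay pots stand fixed in it, each under the same round flat grey metal push-on lid, 74 mm across (77 at the skirt's foot), 18 mm deep; each lid top is level, at its own height of 67 to 77 mm above the table; pots 100 mm apart, rows 100 mm apart
- rock_a (a joint): tilt of the one loose lid (wherever it stands) about a first horizontal axis, rad; 0 is level, up to 0.19 either way while it is loose
- rock_b (a joint): tilt of the same loose lid about the second horizontal axis, square to the first, rad; as rock_a
- seat (a joint): how far the same loose lid stands above its home position, m: 0.0045 to 0.006 at the start, 0 when fully home; it stays where it is left (friction 7 N); pulling raises it
- squeeze (a joint): how far that lid's gasket is squeezed, m: about 0 when nothing presses, 0.001 for each 2.5 N of push, at most 0.006
- jar: bystander: glass spice jar with a dark screw lid, 40 mm across, 85 mm tall, standing upright in the rack's far left corner; origin at its underside
- pinch_cup: bystander: small dark wooden cup, 42 mm across, 40 mm tall, standing in the rack's far right corner; origin at its underside
- cup: bystander: white ceramic mug, 80 mm across, 85 mm tall, on the table to the right; origin at its underside
- bowl: bystander: brass bowl, 120 mm across, 50 mm tall, on the table to the far right; origin at its underside
- spoon: bystander: wooden spoon, 200 mm long, lying on the table to the left; origin near its middle
- lantern: bystander: orange lantern, 110 mm across, 230 mm tall, on the table to the far left; origin at its underside
Things that resemble listed ones, but are neither listed nor needed, are in the scene too. What is shaped like the part that bears rock_a but blue or green is not meant.

How it is judged:
On the way, in this order (a step that is already met when the one before it is completed fails the run):
1. the loose lid has been rocked: pressed off centre, it tips by more than 0.06 rad while still standing high ((value of joint any of rock_a, rock_b above 0.06 rad or value of joint any of rock_a, rock_b below -0.06 rad) and value of joint seat above 0.003 m), for 0.1 s.
2. the loose lid is pushed home (within 1.5 mm) (value of joint seat below 0.0015 m), for 0.2 s.
At the end, for the whole second after the job is handed in: The once loose lid is home (seat below 1.5 mm) and level (within 0.05 rad), the fingers still press on it (gasket squeezed by more than 0.8 mm, which is about 2 N; finger force 1.5 to 40 N), and jar, wooden cup, mug, bowl, spoon and lantern are within 30 mm of where they stood (value of joint seat below 0.0015 m and value of joint squeeze above 0.0008 m and contact force between the fingers and anything else between 1.5 and 40 N and value of joint rock_a between -0.05 and 0.05 rad and value of joint rock_b between -0.05 and 0.05 rad and distance of each of jar, pinch_cup, cup, bowl, spoon, lantern from where it was at the start of the episode below 0.03 m); the arm keeps its last pose, push and grip.
It fails at once if the loose lid is pulled up from its pot (more than 9 mm above home) (value of joint seat above 0.009 m).
It fails at once if a bystander is shifted, lifted or knocked (more than 30 mm) (distance of any of jar, pinch_cup, cup, bowl, spoon, lantern from where it was at the start of the episode above 0.03 m).
It also fails if it takes over 54 s, if anything falls off the work surface, if the arm or the gripper's body presses on something with over 40 N, if the wrist force passes 120 N, or if a joint passes its speed limit or range.

## Working session

There is one attempt and no reset: what is moved stays moved. The work goes in short steps, Python scripts to look and compute and a tool call to move; the robot and the scene stay as the last step left them, time stands still between calls to the robot, and variables do not carry over. Pictures are saved under pics/ and viewed, at most 10 in all, crops included, and the job is handed in when it is done.

Besides the shell and the picture viewer there is one more tool, called as name([rows], argument=value, ...), one row to a line, values as JSON. jog_arm: Moves the arm, as the interface text tells. Its arguments: {"type":"object","properties":{"plan":{"type":"array"},"squeeze":{"type":"number"}},"required":["plan"]}

```bash
mkdir -p pics; cat > h.py <<'E'
import numpy as np, cv2
from rig import arm, cams, ticket
def grab(n):
    f=cams.grab_frame(n); f['bgr']=cv2.cvtColor(f['frame'],cv2.COLOR_RGB2BGR)
    f['K']=np.array([[f['fx'],0,f['cx']],[0,f['fy'],f['cy']],[0,0,1.]]); f['d']=np.array(f['dist'],float); return f
def ray(f,uv,z):
    p=cv2.undistortPoints(np.array([[uv]],float),f['K'],f['d'])[0,0]
    R,_=cv2.Rodrigues(np.array(f['rvec'],float)); t=np.array(f['tvec'],float).ravel()
    o=-R.T@t; d=R.T@np.array([p[0],p[1],1]); return o+d*(z-o[2])/d[2]
def proj(f,P):
    return cv2.projectPoints(np.array(P,float).reshape(-1,1,3),np.array(f['rvec'],float),np.array(f['tvec'],float),f['K'],f['d'])[0].reshape(-1,2)
E
python3 - <<'E'
from h import *
fs=[grab(n) for n in("scene","top")]
for n,f in zip(("scene","top"),fs):
    cv2.imwrite(f"pics/{n}0.png",f['bgr'])
s=arm.get_state(); print({k:np.round(v,3).tolist() for k,v in s.items()}, arm.tcp_to_tips)
E
```

```text
{'time_s': 0.1, 'q': [-1.558, 0.313, 1.498, -0.0, 1.331, -0.223], 'joint_velocities': [-0.0, -0.001, -0.002, -0.0, 0.0, 0.001], 'joint_efforts': [0.002, -40.281, -25.265, 0.07, 0.034, -0.0], 'eef_pos': [0.123, -0.51, 0.302], 'tcp_rot': [[0.972, 0.234, -0.0], [0.234, -0.972, 0.001], [0.0, -0.001, -1.0]], 'ft_force': [0.079, 0.036, -0.02], 'moment': [0.024, -0.001, -0.061], 'grasp_force': 0.0, 'opening': 0.088} 0.064
```

View pics/top0.png

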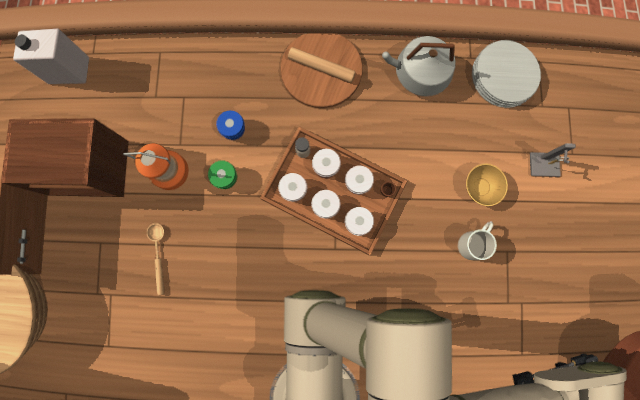

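View pics/scene0.png

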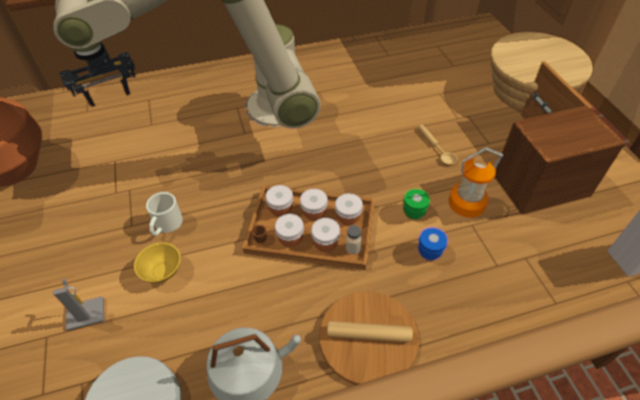

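The top view shows five white-grey lids in the rack. The near row is at about (292,187), (325,204) and (359,221), and the far row is at (326,162) and (359,180). The jar is at (303,146) and the wooden cup at (388,188). The blue (231,124) and green (222,174) lidded pots stand outside the rack and aren't meant. The scene view shows the same five at (348,206), (313,201), (279,197), (325,231) and (289,227). Next I'll measure all five and check them in one crop.

```bash
cat > meas.py <<'E'
from h import *
G={'top':[(292,187),(325,204),(359,221),(326,162),(359,180)],'scene':[(348,206),(313,201),(279,197),(325,231),(289,227)]}
def cents(n,f):
    hsv=cv2.cvtColor(f['bgr'],cv2.COLOR_BGR2HSV)
    m=((hsv[...,1]<60)&(hsv[...,2]>(165 if n=='top' else 165))).astype(np.uint8)
    m=cv2.morphologyEx(m,cv2.MORPH_CLOSE,np.ones((5,5)))
    k,l,st,c=cv2.connectedComponentsWithStats(m); out=[]
    for g in G[n]:
        i=1+np.argmin(np.linalg.norm(c[1:]-g+1000*(st[1:,4:5]<100),axis=1)); out.append((c[i],st[i]))
    return out
if __name__=="__main__":
    P={}
    for n in G:
        f=grab(n); c=cents(n,f); P[n]=[ray(f,x[0],.073) for x in c]
        for x in c: print(n,x[0].round(1),x[1].tolist())
        if n=='top': cv2.imwrite('pics/crop.png',cv2.resize(f['bgr'][110:270,200:420],None,fx=3.5,fy=3.5,interpolation=cv2.INTER_CUBIC))
    for i in range(5): print(i+1,P['top'][i].round(4),P['scene'][i].round(4))
    p=P['top']; d=p[0]-p[2]; print('row dir deg',np.degrees(np.arctan2(d[1],d[0])),np.linalg.norm(d[:2]))
E
python3 meas.py
```

```text
top [291.9 186.3] [278, 173, 29, 28, 608]
top [325.3 203.2] [311, 190, 29, 28, 619]
top [358.6 220.7] [345, 207, 29, 29, 635]
top [325.6 161.7] [312, 149, 28, 27, 594]
top [358.9 179.1] [345, 166, 29, 28, 606]
scene [348.9 204. ] [336, 194, 26, 21, 452]
scene [313.8 199. ] [301, 189, 26, 20, 446]
scene [279.3 195.5] [266, 185, 27, 22, 452]
scene [325.3 229.2] [312, 218, 28, 23, 510]
scene [289.2 225.4] [275, 214, 29, 24, 522]
1 [0.5676 0.0694 0.073 ] [0.5733 0.0693 0.073 ]
2 [ 0.5241 -0.02    0.073 ] [ 0.5267 -0.0194  0.073 ]
3 [ 0.4795 -0.1085  0.073 ] [ 0.4851 -0.1092  0.073 ]
4 [ 0.636  -0.0188  0.073 ] [ 0.6372 -0.0193  0.073 ]
5 [ 0.5907 -0.1083  0.073 ] [ 0.5962 -0.1083  0.073 ]
row dir deg 63.66150650824574 0.19849802262083857
```

View pics/crop.png

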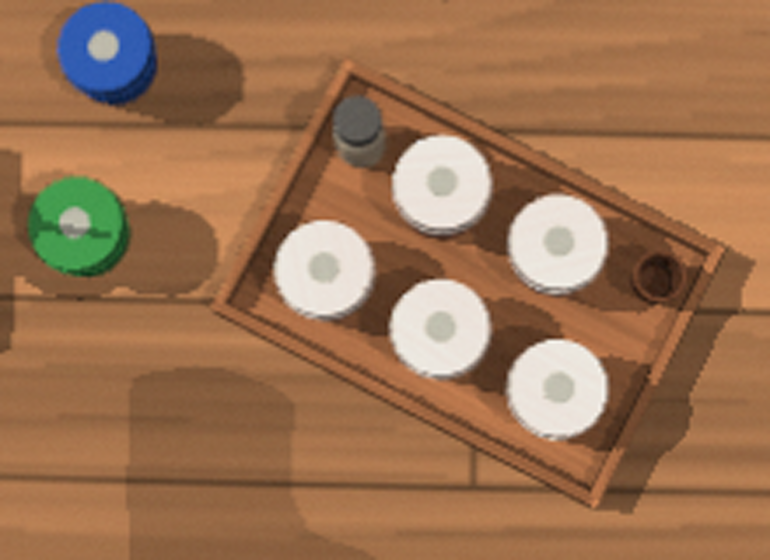

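The crop confirms five white lids with grey centre dots inside the rack, with the jar far left and the cup far right. Only the blue and green ones lie outside. Next I'll get rough heights from the two views and the moves in tool axes.

```bash
cat > tri.py <<'E'
from h import *; from meas import *
F={n:grab(n) for n in G}; C={n:cents(n,F[n]) for n in G}
s=arm.get_state(); R=np.array(s['tcp_rot']); p=np.array(s['eef_pos'])
for i in range(5):
    L=[(ray(F[n],C[n][i][0],0.),ray(F[n],C[n][i][0],.2)) for n in G]
    A=np.zeros((3,3)); b=np.zeros(3)
    for a,c in L:
        d=(c-a)/np.linalg.norm(c-a); M=np.eye(3)-np.outer(d,d); A+=M; b+=M@a
    X=np.linalg.solve(A,b); t=X.copy(); t[2]=.16; 
    print(i+1,X.round(4),'centre move, TCP z .160, tool axes',(R.T@(t-p)).round(4))
E
python3 tri.py
```

```text
1 [0.5687 0.0703 0.0671] centre move, TCP z .160, tool axes [ 0.5694 -0.4604  0.1428]
2 [ 0.5245 -0.0195  0.0704] centre move, TCP z .160, tool axes [ 0.5055 -0.3834  0.1427]
3 [ 0.4801 -0.1087  0.0671] centre move, TCP z .160, tool axes [ 0.4414 -0.307   0.1427]
4 [ 0.6363 -0.0189  0.0718] centre move, TCP z .160, tool axes [ 0.6143 -0.3578  0.1427]
5 [ 0.5918 -0.1081  0.0672] centre move, TCP z .160, tool axes [ 0.5501 -0.2815  0.1427]
```

jog_arm([
  [0.03, -0.02, 0, 0, 0, 0, 1],
  [0.07, -0.05, 0, 0, 0, 0, 1],
  [0.11, -0.08, 0, 0, 0, 0, 1],
  [0.15, -0.11, 0.01, 0, 0, 0, 1],
  [0.19, -0.14, 0.02, 0, 0, 0, 1],
  [0.23, -0.17, 0.04, 0, 0, 0, 1],
  [0.27, -0.2, 0.06, 0, 0, 0, 1],
  [0.31, -0.23, 0.08, 0, 0, 0, 1],
  [0.35, -0.26, 0.1, 0, 0, 0, 1],
  [0.39, -0.29, 0.12, 0, 0, 0, 1],
  [0.414, -0.307, 0.14, 0, 0, 0, 1],
  [0.414, -0.307, 0.143, 0, 0, 0, 1],
  [0.414, -0.307, 0.143, 0, 0, 0, 1],
  [0.414, -0.307, 0.143, 0, 0, 0, 1],
  [0.414, -0.307, 0.143, 0, 0, 0, 1],
  [0.414, -0.307, 0.143, 0, 0, 0, 1],
], squeeze=5)

```text
time_s: 1.9
eef_pos: [0.4532, -0.1163, 0.1604]
tcp_rot: [[0.973, 0.232, 0.001], [0.232, -0.973, -0.001], [0.001, 0.001, -1.0]]
ft_force: [0.4, 0.6, -0.9]
opening: 0.0005
grasp_force: 0.0
```

jog_arm([
  [0, 0, 0.006, 0, 0, 0, 1],
  [0, 0, 0.012, 0, 0, 0, 1],
  [0, 0, 0.016, 0, 0, 0, 1],
  [0, 0, 0.016, 0, 0, 0, 1],
  [0, 0, 0.016, 0, 0, 0, 1],
])

```text
time_s: 2.4
eef_pos: [0.4535, -0.1153, 0.1436]
tcp_rot: [[0.972, 0.234, -0.0], [0.234, -0.972, 0.0], [-0.0, -0.0, -1.0]]
ft_force: [-0.1, 0.0, 0.9]
opening: 0.0004
grasp_force: 0.0
```

```bash
python3 - <<'E'
from h import *
f=grab('scene'); cv2.imwrite('pics/a.png',cv2.resize(f['bgr'][150:290,220:400],None,fx=4,fy=4,interpolation=cv2.INTER_CUBIC))
s=arm.get_state(); print(s['ft_force'],s['eef_pos'])
E
```

```text
[ 0.07483421 -0.58925421 -0.20922189] [ 0.45351738 -0.11525555  0.14374996]
```

View pics/a.png

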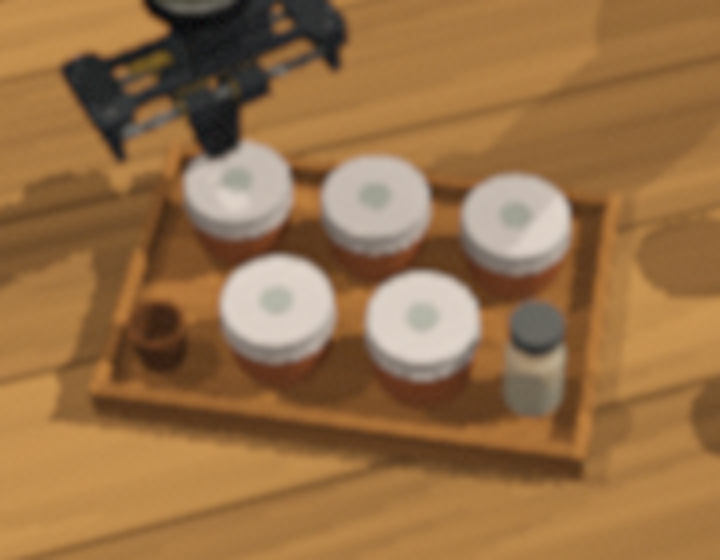

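The crop shows the closed fingertips at about (222,152), just above the near rim of lid 3, whose centre is at (237,180). Now I'll press down in small steps.

jog_arm([
  [0, 0, 0.002, 0, 0, 0, 1],
  [0, 0, 0.004, 0, 0, 0, 1],
  [0, 0, 0.006, 0, 0, 0, 1],
  [0, 0, 0.006, 0, 0, 0, 1],
  [0, 0, 0.006, 0, 0, 0, 1],
])

```text
time_s: 2.95
eef_pos: [0.4535, -0.1153, 0.1377]
tcp_rot: [[0.972, 0.234, -0.0], [0.234, -0.972, 0.0], [-0.0, -0.0, -1.0]]
ft_force: [0.3, 0.1, -0.1]
opening: 0.0008
grasp_force: 0.0
```

jog_arm([
  [0, 0, 0.002, 0, 0, 0, 1],
  [0, 0, 0.003, 0, 0, 0, 1],
  [0, 0, 0.003, 0, 0, 0, 1],
])

```text
time_s: 3.25
eef_pos: [0.4536, -0.1153, 0.1349]
tcp_rot: [[0.972, 0.234, 0.0], [0.234, -0.972, -0.0], [0.0, 0.0, -1.0]]
ft_force: [0.0, 1.0, 4.4]
opening: 0.0003
grasp_force: 2.2
```

jog_arm([
  [0, 0, 0.002, 0, 0, 0, 1],
  [0, 0, 0.003, 0, 0, 0, 1],
  [0, 0, 0.003, 0, 0, 0, 1],
])

```text
time_s: 3.55
eef_pos: [0.4536, -0.1154, 0.1323]
tcp_rot: [[0.972, 0.234, 0.001], [0.234, -0.972, -0.0], [0.0, 0.0, -1.0]]
ft_force: [-2.5, 0.8, 10.3]
opening: 0.0006
grasp_force: 5.3
```

Lid 3 gives at about 2.3 N/mm, so it's home (top near 72.7 mm). That also means my triangulated heights read about 5.6 mm low. Next is lid 2.

jog_arm([
  [0, 0, -0.02, 0, 0, 0, 1],
  [0.02, -0.025, -0.025, 0, 0, 0, 1],
  [0.045, -0.055, -0.025, 0, 0, 0, 1],
  [0.064, -0.076, -0.02, 0, 0, 0, 1],
  [0.064, -0.076, -0.014, 0, 0, 0, 1],
  [0.064, -0.076, -0.014, 0, 0, 0, 1],
  [0.064, -0.076, -0.014, 0, 0, 0, 1],
  [0.064, -0.076, -0.014, 0, 0, 0, 1],
])

```text
time_s: 4.35
eef_pos: [0.4977, -0.0273, 0.1459]
tcp_rot: [[0.973, 0.232, 0.0], [0.232, -0.973, -0.0], [0.0, 0.0, -1.0]]
ft_force: [-0.6, -0.8, 0.6]
opening: 0.0005
grasp_force: 0.0
```

jog_arm([
  [0, 0, 0.002, 0, 0, 0, 1],
  [0, 0, 0.004, 0, 0, 0, 1],
  [0, 0, 0.005, 0, 0, 0, 1],
  [0, 0, 0.005, 0, 0, 0, 1],
])

```text
time_s: 4.75
eef_pos: [0.4978, -0.0265, 0.1406]
tcp_rot: [[0.972, 0.234, -0.0], [0.234, -0.972, 0.0], [-0.0, -0.0, -1.0]]
ft_force: [0.4, -1.1, -0.2]
opening: 0.0006
grasp_force: 0.0
```

jog_arm([
  [0, 0, 0.002, 0, 0, 0, 1],
  [0, 0, 0.003, 0, 0, 0, 1],
  [0, 0, 0.003, 0, 0, 0, 1],
])

```text
time_s: 5.05
eef_pos: [0.498, -0.0264, 0.1377]
tcp_rot: [[0.972, 0.234, 0.0], [0.234, -0.972, -0.0], [0.0, 0.0, -1.0]]
ft_force: [-0.5, -0.1, 1.7]
opening: 0.0006
grasp_force: 0.9
```

jog_arm([
  [0, 0, 0.002, 0, 0, 0, 1],
  [0, 0, 0.002, 0, 0, 0, 1],
  [0, 0, 0.002, 0, 0, 0, 1],
])

```text
time_s: 5.35
eef_pos: [0.498, -0.0264, 0.136]
tcp_rot: [[0.972, 0.234, 0.0], [0.234, -0.972, -0.0], [0.0, 0.0, -1.0]]
ft_force: [-1.2, 0.4, 6.7]
opening: 0.0006
grasp_force: 2.9
```

jog_arm([
  [0, 0, -0.0032, 0, 0, 0, 1],
  [0, 0, -0.0032, 0, 0, 0, 1],
  [0, 0, -0.0032, 0, 0, 0, 1],
])

```text
time_s: 5.65
eef_pos: [0.4978, -0.0264, 0.1388]
tcp_rot: [[0.972, 0.234, -0.0], [0.234, -0.972, 0.0], [-0.0, -0.0, -1.0]]
ft_force: [0.2, 0.5, 0.4]
opening: 0.0005
grasp_force: 0.0
```

jog_arm([
  [0, 0, 0.001, 0, 0, 0, 1],
  [0, 0, 0.001, 0, 0, 0, 1],
  [0, 0, 0.001, 0, 0, 0, 1],
])

```text
time_s: 5.95
eef_pos: [0.4979, -0.0264, 0.1379]
tcp_rot: [[0.972, 0.234, -0.0], [0.234, -0.972, 0.0], [-0.0, -0.0, -1.0]]
ft_force: [-0.5, 0.6, 2.0]
opening: 0.0007
grasp_force: 0.7
```

Lid 2 has no contact at 138.8 mm and then about 2.5 N/mm, so it's home. Next is lid 4.

jog_arm([
  [0, 0, -0.02, 0, 0, 0, 1],
  [0.03, 0.008, -0.02, 0, 0, 0, 1],
  [0.07, 0.016, -0.02, 0, 0, 0, 1],
  [0.109, 0.026, -0.014, 0, 0, 0, 1],
  [0.109, 0.026, -0.008, 0, 0, 0, 1],
  [0.109, 0.026, -0.006, 0, 0, 0, 1],
  [0.109, 0.026, -0.006, 0, 0, 0, 1],
  [0.109, 0.026, -0.006, 0, 0, 0, 1],
])

```text
time_s: 6.75
eef_pos: [0.6094, -0.0262, 0.1443]
tcp_rot: [[0.972, 0.233, -0.0], [0.233, -0.972, 0.0], [-0.0, -0.0, -1.0]]
ft_force: [0.7, 1.0, 0.8]
opening: 0.0005
grasp_force: 0.0
```

jog_arm([
  [0, 0, 0.0015, 0, 0, 0, 1],
  [0, 0, 0.003, 0, 0, 0, 1],
  [0, 0, 0.003, 0, 0, 0, 1],
])

```text
time_s: 7.05
eef_pos: [0.6098, -0.0262, 0.1409]
tcp_rot: [[0.972, 0.234, -0.0], [0.234, -0.972, 0.0], [-0.0, -0.0, -1.0]]
ft_force: [-0.0, 0.3, 0.6]
opening: 0.0005
grasp_force: 0.0
```

jog_arm([
  [0, 0, 0.0015, 0, 0, 0, 1],
  [0, 0, 0.002, 0, 0, 0, 1],
  [0, 0, 0.002, 0, 0, 0, 1],
])

```text
time_s: 7.35
eef_pos: [0.61, -0.0262, 0.1388]
tcp_rot: [[0.972, 0.234, -0.0], [0.234, -0.972, 0.0], [-0.0, -0.0, -1.0]]
ft_force: [0.0, -0.1, 0.4]
opening: 0.0005
grasp_force: 0.0
```

jog_arm([
  [0, 0, 0.0015, 0, 0, 0, 1],
  [0, 0, 0.0015, 0, 0, 0, 1],
  [0, 0, 0.0015, 0, 0, 0, 1],
])

```text
time_s: 7.65
eef_pos: [0.61, -0.0262, 0.1375]
tcp_rot: [[0.972, 0.234, 0.0], [0.234, -0.972, 0.0], [0.0, 0.0, -1.0]]
ft_force: [0.9, -1.0, -0.2]
opening: 0.0006
grasp_force: 0.2
```

jog_arm([
  [0, 0, 0.0015, 0, 0, 0, 1],
  [0, 0, 0.0015, 0, 0, 0, 1],
  [0, 0, 0.0015, 0, 0, 0, 1],
])

```text
time_s: 7.95
eef_pos: [0.61, -0.0262, 0.136]
tcp_rot: [[0.972, 0.234, 0.0], [0.234, -0.972, -0.0], [0.0, 0.0, -1.0]]
ft_force: [-0.4, 0.4, 0.4]
opening: 0.0001
grasp_force: 0.5
```

jog_arm([
  [0, 0, 0.0015, 0, 0, 0, 1],
  [0, 0, 0.0015, 0, 0, 0, 1],
  [0, 0, 0.0015, 0, 0, 0, 1],
])

```text
time_s: 8.25
eef_pos: [0.6101, -0.0262, 0.1346]
tcp_rot: [[0.972, 0.234, 0.0], [0.234, -0.972, -0.0], [0.0, 0.0, -1.0]]
ft_force: [0.8, -0.4, 1.9]
opening: 0.0002
grasp_force: 0.8
```

Contact started near 137.7 mm, yet 3 mm deeper the force is only about 1 to 1.5 N. A home lid would give 7.5 N, so lid 4 is rocking. I'll confirm that in a close crop.

```bash
python3 - <<'E'
from h import *
f=grab('scene'); cv2.imwrite('pics/b.png',cv2.resize(f['bgr'][150:290,220:400],None,fx=4,fy=4,interpolation=cv2.INTER_CUBIC))
s=arm.get_state(); print(s['ft_force'],s['grasp_force'],s['eef_pos'])
E
```

```text
[1.10125807 1.3428138  0.9986146 ] 0.8069016408990137 [ 0.6100994  -0.02624536  0.13453496]
```

View pics/b.png

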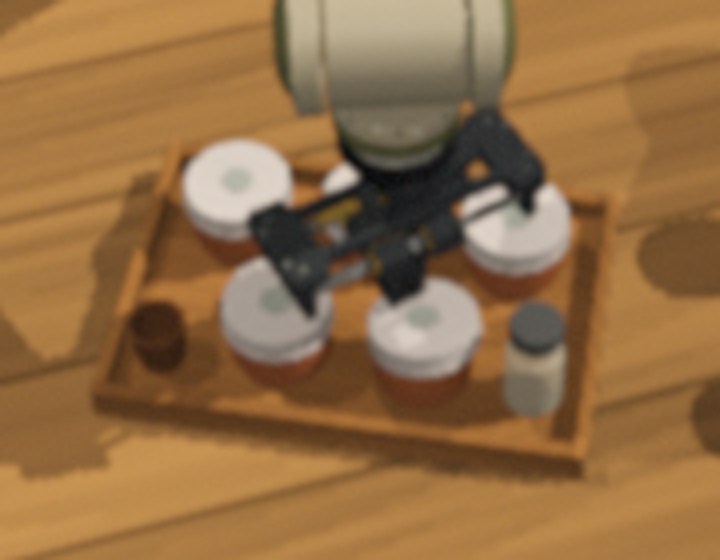

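In the crop, lid 4 (425,320) is tipped toward the fingertips at (400,295), and its ellipse is flatter than before. The other lids are level, so lid 4 is the loose one. Next I'll lift, move to its centre and push.

jog_arm([
  [0, 0, -0.006, 0, 0, 0, 1],
  [0, 0, -0.012, 0, 0, 0, 1],
  [0.014, 0, -0.012, 0, 0, 0, 1],
  [0.027, 0, -0.012, 0, 0, 0, 1],
  [0.027, 0, -0.008, 0, 0, 0, 1],
  [0.027, 0, -0.005, 0, 0, 0, 1],
  [0.027, 0, -0.005, 0, 0, 0, 1],
])

```text
time_s: 9.0
eef_pos: [0.6355, -0.0199, 0.1388]
tcp_rot: [[0.972, 0.234, -0.001], [0.234, -0.972, 0.0], [-0.001, -0.001, -1.0]]
ft_force: [0.3, 0.7, -0.3]
opening: 0.0009
grasp_force: 0.0
```

jog_arm([
  [0, 0, 0.001, 0, 0, 0, 1],
  [0, 0, 0.002, 0, 0, 0, 1],
  [0, 0, 0.003, 0, 0, 0, 1],
  [0, 0, 0.004, 0, 0, 0, 1],
  [0, 0, 0.005, 0, 0, 0, 1],
  [0, 0, 0.005, 0, 0, 0, 1],
])

```text
time_s: 9.6
eef_pos: [0.6361, -0.02, 0.1349]
tcp_rot: [[0.972, 0.234, -0.0], [0.234, -0.972, -0.0], [-0.0, 0.0, -1.0]]
ft_force: [-3.6, -0.6, 6.1]
opening: 0.0006
grasp_force: 3.0
```

jog_arm([
  [0, 0, 0.001, 0, 0, 0, 1],
  [0, 0, 0.002, 0, 0, 0, 1],
  [0, 0, 0.002, 0, 0, 0, 1],
])

```text
time_s: 9.9
eef_pos: [0.6361, -0.02, 0.1329]
tcp_rot: [[0.972, 0.234, -0.0], [0.234, -0.972, -0.0], [-0.0, 0.0, -1.0]]
ft_force: [-3.7, -1.1, 6.8]
opening: 0.0006
grasp_force: 3.0
```

jog_arm([
  [0, 0, 0.001, 0, 0, 0, 1],
  [0, 0, 0.002, 0, 0, 0, 1],
  [0, 0, 0.003, 0, 0, 0, 1],
  [0, 0, 0.003, 0, 0, 0, 1],
])

```text
time_s: 10.3
eef_pos: [0.6361, -0.02, 0.13]
tcp_rot: [[0.972, 0.234, -0.0], [0.234, -0.972, -0.0], [-0.0, 0.0, -1.0]]
ft_force: [-4.5, -0.2, 7.9]
opening: 0.0002
grasp_force: 3.6
```

jog_arm([
  [0, 0, 0.001, 0, 0, 0, 1],
  [0, 0, 0.002, 0, 0, 0, 1],
  [0, 0, 0.002, 0, 0, 0, 1],
  [0, 0, 0.002, 0, 0, 0, 1],
])

```text
time_s: 10.7
eef_pos: [0.6361, -0.02, 0.1286]
tcp_rot: [[0.972, 0.234, 0.0], [0.234, -0.972, -0.0], [-0.0, 0.0, -1.0]]
ft_force: [-6.4, 0.1, 10.7]
opening: 0.0009
grasp_force: 5.4
```

jog_arm([
  [0, 0, 0.001, 0, 0, 0, 1],
  [0, 0, 0.001, 0, 0, 0, 1],
  [0, 0, 0.001, 0, 0, 0, 1],
])

```text
time_s: 11.0
eef_pos: [0.6362, -0.02, 0.1278]
tcp_rot: [[0.972, 0.234, 0.0], [0.234, -0.972, -0.0], [0.0, 0.0, -1.0]]
ft_force: [-7.5, 0.1, 12.3]
opening: 0.0004
grasp_force: 6.3
```

jog_arm([
  [0, 0, -0.001, 0, 0, 0, 1],
  [0, 0, -0.0015, 0, 0, 0, 1],
  [0, 0, -0.0015, 0, 0, 0, 1],
  [0, 0, -0.0015, 0, 0, 0, 1],
  [0, 0, -0.0015, 0, 0, 0, 1],
])

```text
time_s: 11.5
eef_pos: [0.6361, -0.02, 0.129]
tcp_rot: [[0.972, 0.234, -0.0], [0.234, -0.972, -0.0], [-0.0, 0.0, -1.0]]
ft_force: [-6.1, -0.4, 9.7]
opening: 0.0001
grasp_force: 4.9
```

The force rises past the 7 N friction at gasket stiffness, and the lid has dropped about 5 mm, so it's home. It's now held with about 10 N, and I'm handing in.

```bash
python3 -c "
from rig import arm,ticket
s=arm.get_state();print(s['ft_force'],s['grasp_force'],s['time_s']);print(ticket.sign_off())"
```

```text
[-6.10891925 -0.41920241  9.66347733] 4.883282651244372 11.5
the job is handed in; nothing more can be done
None
```

The loose lid was at place 4 (far row, left); it rocked when pressed, I pushed it about 5 mm down until it was home, and I handed the job in at 11.5 s with the fingertips still pressing on it at about 10 N (the sign-off returned no verdict).

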